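# Plug in the whisk battery and snap the charging box shut

## Robot

A 6-joint arm with a two-finger parallel gripper is mounted at the origin on the work surface. World frame = base frame: x ahead of the robot, y to its left, z up, the work surface at z = 0. Lengths are in m, angles in rad, forces in N, time in s.
With the tool pointing down it reaches from about 0.375 to 0.9 m from the base axis. Payload 3.1 kg.
Tool frame: the origin (TCP) lies at the very end of the fingers, on their centre line; the grasp point (between the pads) lies ctrl.grasp_offset behind it (ctrl.grasp_offset is the distance from the TCP to the grasp point, in m); z points along the fingers, y is the line along which they close (so a half turn about z gives the same grasp; the last joint's range is limited). The gripper opens to 85 mm and grips with 20 to 120 N. Pads are 22 mm wide; open, the fingers measure 114 mm over their backs; the gripper's body (76 mm by 85 mm) begins 54 mm behind the grasp point. The pads swing forward as they close: fully open they stand 13 mm farther back than shut.
Start: joints at [0.964, 0.527, 1.433, -0, 1.181, -0.178], TCP at [0.26, 0.568, 0.231] pointing down, gripper open.
Joint ranges: [-3.08, 3.08], [-0.75, 2.2], [0.22, 2.44], [-1.43, 4.57], [0, 2.65], [-2.85, 2.85]. Speed limits (rad/s): [2.79, 2.79, 3.14, 3.14, 3.14, 3.14].

## Interface

Orientations are given as a unit quaternion [w, x, y, z].
In Python, from station import observe, vision, ticket, ctrl gives the robot as it stands.
- The arm moves only by the tool jog_arm, never from a script. Its argument "plan" is a list of rows, each an object of numbers: "x", "y", "z": the shift along the tool's x, y, z in mm; "ax", "ay", "az": the turn, a rotation vector about the tool's x, y, z in rad. A call has exactly 10 rows; each row is the pose to reach, as a shift and turn from the pose commanded when the call began, along the tool's axes at that moment; what a row does not reach only later rows make up. A row lasts 1/12 s, in which the tool goes at most 41.7 mm and 7.16 degrees, less where a joint would pass 70% of its speed; a pose out of reach is approached as far as the arm can. A call with a gripper value outside its range is refused whole. "gripper" is the opening, from 0 (shut) to 1 (fully open), set as the call begins (left out, the last holds). The fingers move at their own pace and stop on an object; the grip force is fixed at half the most. Time passes only in rows, so rows that repeat a pose let the fingers close, or fill a call up. It gives the time, the measured TCP pose, the force, the opening and the grip force at its end, in the units of the state.
- observe(): the state, without advancing time (a new reading comes with each control period).
- vision.camera(name): name is "side" or "top"; returns a dict with "color" (400x640x3 uint8, blue, green, red), "depth" (400x640 float32, m along the optical axis (not along the pixel's ray), 0 where there is no reading), "K" (3x3 intrinsics, pixels), "rvec" (rotation vector, rad) and "tvec" (3), from world to camera coordinates, as OpenCV has them. Camera axes: x right, y down, z forward; pixel columns grow to the right and rows downward; lengths in m; the calibration is good to about 2 mm. A picture is of the moment at which its call begins.
- ticket.job_done(): hands the job in; it is judged then, once.
Trained networks look in a picture, given as the dict that the camera call returned (one of the last four; its "shot" number tells which), for a name from the list of things; names that differ only in an ending like _2 or _b are one class to them, and where a whole thing is asked for, a point or a joint stands for the part that bears it (a point fixed in the world has none). Each returns a list of dicts, best first, with "score" (0 to 1); they miss things now and then, are a little off and sometimes report something else, mostly with a low value. They report only what shows in the picture. A call takes as long as a camera call. They do not tell look-alikes from the thing itself.
- vision.search_frame(query, picture): "xyz" ([x, y, z] in m, in world coordinates, good to about 4 mm: the middle of the surface that is visible of it).
- vision.landmark_of(query, picture): "xyz" ([x, y, z] in m, in world coordinates, good to about 4 mm: a listed point, or the origin of a listed thing).
The state is a dict: "clock": time; "joint_pos": joint angles; "qd": joint speeds; "effort": joint torques, N m; "tcp_pos": TCP position; "ee_rot": TCP orientation; "contact_force": force on the tool from outside, world axes, zero at the start; "wrist_torque": the same for the moment, N m; "opening": opening from 0.0 (shut) to 1.0 (fully open); "grip_force": force on a finger pad.
Only numpy, scipy, OpenCV 4.12 (cv2) and the standard library are available. Lean on these libraries where they do the work, as an engineer would, in place of code of your own. Each camera call takes 0.05 s, during which the arm holds its last target. There are 200 camera calls.

## Task

Plug the grey battery block of the cordless whisk fully home into the blue charging socket inside the white splash-proof box, then swing the open lid over and press its front down until the catch snaps and the lid stays flush shut by itself. Press firmly but do not force the lid, and leave the other things on the ledge where they stand.

Things in the scene. Friction and masses are not known exactly. Their poses are not given: they have to be found in the camera images.
- battery: Loose grey battery block, orange band and top, 140 g, standing on the work surface, plug end down. Origin: centre of the plug's underside, z up. Plug end: black, 34 (x) x 22 (y) mm, 18 mm high; above it the body, 40 (x) x 28 (y) mm, 40 mm high; 58 mm in all, with a 3 mm shoulder all round 18 mm above the origin. Same after a half turn about z.
- box: White open-topped charging box, fixed to the ledge (place and yaw vary): 130 (x) x 140 (y) x 80 mm high, walls and floor 4 mm. Origin: centre of the underside; the -x side is the front with the spring catch, the +x side carries the lid's hinge. A blue socket block, 70 x 60 x 24 mm high, stands mid-floor, its top 28 mm above the box's underside.
- socket_mouth (a point): Centre of the socket's hole at the top of the blue block, axes as the box's. Hole 35.5 (x) x 23.5 (y) mm, 2 mm chamfer, 24 mm deep. The battery is home when its shoulder rests on the block: origin 18 mm below this point, top 12 mm below the shut lid. A battery merely resting on the block stands above the box's rim.
- lid (a joint): Lid angle (rad): 0 flush shut (on a soft seal), 1.57 upright, stop at 1.85 leaning back, where it stays. Pulled well forward it sinks slowly and rests ajar on the spring catch near 0.07; about 10 to 17 N on its front edge takes it past the catch, which then holds it. Blue panel 141 mm from hinge to front, 140 wide, 6 thick; orange front lip and tab 40 mm wide, to 153 mm from the hinge.
- lid_press (a point): Point on the lid's outer face, midway across, 123 mm from the hinge (18 mm in from the panel's front edge), a good place to press; moves with the lid. z: out of the lid's outer face, x: towards the hinge. At lid 0 it is 58 mm in front of the box's centre and 86.5 mm above the box's underside.
- lid_hinge (a point): Middle of the hinge axis on the lid's underside: 65 mm behind the box's centre, 80.5 mm above the box's underside; turns with the lid.
- bowls: Two nested melamine bowls, 124 mm across and 64 mm high together, loose on the ribbed white shelf (50 mm high) on the left. Origin: centre of the underside. Leave alone.
- shaker: Glass pepper shaker with steel cap, 46 mm across, 88 mm high, loose on the shelf. Origin: centre of the underside. Leave alone.
- chopsticks: Wooden chopstick holder, 72 mm across, 110 mm high, chopsticks reaching 195 mm, loose on the shelf. Origin: centre of the underside. Leave alone.
- mug: White mug, 80 mm across, 90 mm high, loose on the right. Origin: centre of the underside. Leave alone.
- whisk: Cordless whisk lying along x on the right, 245 mm long, 38 mm thick. Origin: underside, about the middle of its length. Leave alone.
Mind the look-alikes: they are no part of the job. There is more than one size of the battery; the job needs the largest.

How it is judged:
On the way, in this order (a step that is already met when the one before it is completed fails the run):
1. the battery sits fully home in the socket (z of battery in the frame of socket_mouth below -0.0155 m and horizontal distance between battery and socket_mouth below 0.004 m), for 0.2 s.
2. the lid is pressed shut past its catch (value of joint lid below 0.02 rad), for 0.2 s.
At the end, for the whole second after the job is handed in: The battery stands in the socket with its origin at least 15.5 mm below the mouth, within 4 mm of its centre and upright within 0.08 rad, at rest, and the lid stays shut by its catch below 0.02 rad with nothing touching it (all of step 1 and angle between battery's own z axis and vertical below 0.08 rad and value of joint lid below 0.02 rad and linear speed of battery below 0.02 m/s).
It fails at once if the lid is forced: the robot pushes on it with more than 35 N (contact force between any of the fingers, the arm and lid above 35 N).
It fails at once if a bystander (bowls, shaker, chopstick holder, mug or whisk) is moved more than 30 mm (distance of any of bowls, shaker, chopsticks, mug, whisk from where it was at the start of the episode above 0.03 m).
It also fails if it takes over 59 s, if anything falls off the work surface, if the arm or the gripper's body presses on something with over 40 N, if the wrist force passes 120 N, or if a joint passes its speed limit or range.

## Working session

There is one attempt and no reset: what is moved stays moved. The work goes in short steps, Python scripts to look and compute and a tool call to move; the robot and the scene stay as the last step left them, time stands still between calls to the robot, and variables do not carry over. Pictures are saved under pics/ and viewed, at most 10 in all, crops included, and the job is handed in when it is done.

Besides the shell and the picture viewer there is one more tool, called after "Call:" as name(argument=value, ...), one argument or row to a line, values as JSON. jog_arm: Moves the arm, as the interface text tells. Its arguments: {"type":"object","properties":{"plan":{"type":"array","items":{"type":"object","properties":{"x":{"type":"number"},"y":{"type":"number"},"z":{"type":"number"},"ax":{"type":"number"},"ay":{"type":"number"},"az":{"type":"number"}}}},"gripper":{"type":"number"}},"required":["plan"]}

```bash
mkdir -p pics; cat > h.py <<'E'
import numpy as np, cv2
from station import observe, vision, ticket, ctrl
def R(p): return cv2.Rodrigues(np.array(p['rvec'],float))[0]
def world(p,u,v,d=None):
    d=p['depth'][int(v),int(u)] if d is None else d
    c=np.linalg.inv(p['K'])@np.array([u,v,1.])*d
    return R(p).T@(c-np.array(p['tvec']).ravel())
def cloud(p):
    d=p['depth'];v,u=np.indices(d.shape)
    c=np.stack([u,v,np.ones_like(u)],-1)@np.linalg.inv(p['K']).T*d[...,None]
    return (c-np.array(p['tvec']).ravel())@R(p)
def pix(p,x):
    return cv2.projectPoints(np.array([x],float),np.array(p['rvec'],float),np.array(p['tvec'],float),p['K'],None)[0].ravel().round()
E
python3 - <<'E'
from h import *
print(observe(),ctrl.grasp_offset)
for n in('top','side'):
    p=vision.camera(n);cv2.imwrite(f'pics/{n}1.png',p['color']);np.savez(f'{n}1.npz',**p)
    for q in('battery','box','lid'):
        for r in vision.search_frame(q,p)[:5]: print(n,'sf',q,np.round(r['xyz'],3),round(r['score'],2),pix(p,r['xyz']))
    for q in('battery','box','socket_mouth','lid_press','lid_hinge','mug','whisk','shaker','chopsticks','bowls'):
        for r in vision.landmark_of(q,p)[:4]: print(n,'lm',q,np.round(r['xyz'],3),round(r['score'],2),pix(p,r['xyz']))
E
```

```text
{'clock': 0.0, 'joint_pos': array([ 9.63548423e-01,  5.28444021e-01,  1.43389129e+00,  2.40942759e-05,
        1.18138486e+00, -1.78523453e-01]), 'qd': array([ 0.00056784,  0.00033181, -0.00131507,  0.00102692,  0.00302418,
       -0.00060303]), 'effort': array([ 1.13739486e-04, -4.42345655e+01, -1.78030086e+01, -2.77427080e-04,
        8.60455271e-03,  4.12480460e-06]), 'tcp_pos': array([0.25939183, 0.56785724, 0.23035072]), 'ee_rot': array([-4.17557405e-04,  2.12728654e-01,  9.77110735e-01, -9.78442979e-04]), 'contact_force': array([-0.35809877, -0.12919481,  0.13988328]), 'wrist_torque': array([0.03743877, 0.03095512, 0.05523024]), 'grip_force': 0.0, 'opening': 1.0030176273839184} 0.0187
top sf battery [ 0.452 -0.429  0.043] 0.66 [486. 247.]
top sf battery [ 0.563 -0.238  0.057] 0.59 [415. 207.]
top sf battery [ 0.496 -0.291  0.046] 0.41 [435. 231.]
top sf box [ 0.578 -0.026  0.034] 0.86 [338. 204.]
top sf lid [ 0.616 -0.033  0.168] 0.6 [341. 180.]
top lm battery [ 0.562 -0.245 -0.001] 0.74 [413. 211.]
top lm battery [ 0.49  -0.22  -0.002] 0.57 [406. 236.]
top lm battery [ 0.498 -
[... 692 characters left out ...]
 [ 0.614 -0.046  0.158] 0.86 [336. 181.]
side lm battery [ 0.563 -0.242  0.005] 0.9 [352. 284.]
side lm battery [ 0.493 -0.218 -0.001] 0.72 [322. 289.]
side lm battery [ 0.498 -0.291 -0.003] 0.61 [338. 313.]
side lm box [ 0.536 -0.019  0.   ] 0.9 [304. 225.]
side lm socket_mouth [ 0.541 -0.019  0.026] 0.83 [306. 218.]
side lm lid_press [ 0.638 -0.034  0.204] 0.86 [342. 162.]
side lm lid_hinge [ 0.603 -0.025  0.076] 0.58 [328. 199.]
side lm mug [ 0.449 -0.417  0.003] 0.76 [345. 369.]
side lm whisk [ 0.73  -0.335  0.001] 0.89 [432. 289.]
side lm shaker [0.552 0.393 0.049] 0.56 [255. 124.]
side lm chopsticks [0.665 0.377 0.048] 0.93 [290. 117.]
side lm bowls [0.421 0.41  0.051] 0.85 [214. 132.]
```

View pics/top1.png

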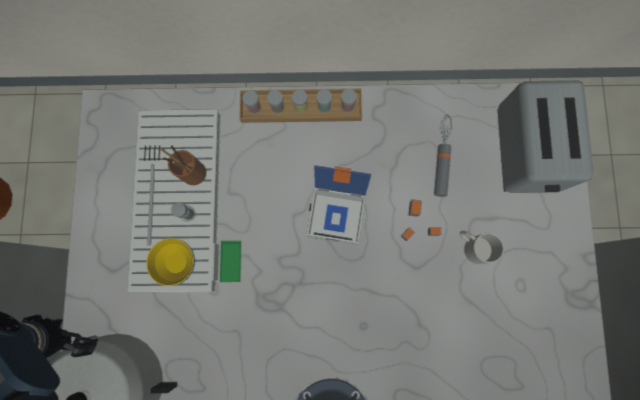

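View pics/side1.png

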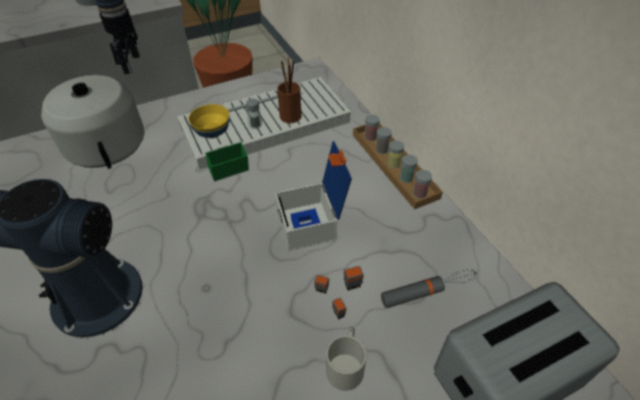

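The top view shows the open box at (337,215) with its blue socket at (336,218). Three orange-topped blocks could be the battery: (415,207), (407,235) and (435,231). The one at (415,207) is the largest and stands tallest (about 57 mm). I'll check it in a crop and measure the yaws.

```bash
python3 - <<'E'
from h import *
C={}
for n in('top','side'):
    p=dict(np.load(f'{n}1.npz',allow_pickle=True));X=cloud(p);c=p['color'].astype(int)
    org=(c[...,2]>c[...,0]+60)&(p['depth']>0)
    hsv=cv2.cvtColor(p['color'],cv2.COLOR_BGR2HSV)
    for nm,ctr in(('A',(.563,-.243)),('B',(.491,-.22)),('C',(.497,-.292))):
        r=np.hypot(X[...,0]-ctr[0],X[...,1]-ctr[1])<.04
        z=X[r&(X[...,2]>.01)][:,2]; zt=np.percentile(z,90)
        m=r&org&(X[...,2]>zt-.008)
        print(n,nm,'ztop',zt.round(4),m.sum(),[np.round(a,4) for a in cv2.minAreaRect((X[m][:,:2]*1000).astype(np.float32))])
    r=(abs(X[...,0]-.54)<.12)&(abs(X[...,1]+.02)<.12)
    m=r&(abs(X[...,2]-.08)<.006)&(hsv[...,1]<60)
    print(n,'rim',m.sum(),cv2.minAreaRect((X[m][:,:2]*1000).astype(np.float32)))
    b=(hsv[...,0]>100)&(hsv[...,0]<130)&(hsv[...,1]>110)
    m=r&b&(abs(X[...,2]-.028)<.008)
    print(n,'socket',m.sum(),X[m].mean(0) if m.sum() else '',cv2.minAreaRect((X[m][:,:2]*1000).astype(np.float32)))
    m=r&b&(X[...,2]>.1);print(n,'lid',m.sum(),X[m].mean(0),np.polyfit(X[m][:,1],X[m][:,0],1))
    A=X[m]-X[m].mean(0);print('normal',np.linalg.svd(A,full_matrices=False)[2][2])
    C[n]=p
a=C['top']['color'][155:255,300:450];b=C['side']['color'][130:330,260:400]
a=cv2.resize(a,None,fx=3.6,fy=3.6,interpolation=cv2.INTER_CUBIC);b=cv2.resize(b,(252,360),interpolation=cv2.INTER_CUBIC)
cv2.imwrite('pics/crop1.png',np.hstack([a,b]))
E
```

```text
top A ztop 0.0606 92 [array([ 563.6653, -240.6737]), array([20.8541, 32.2531]), np.float64(80.6259)]
top B ztop 0.0469 50 [array([ 491.6747, -219.1202]), array([13.7537, 23.9368]), np.float64(44.0429)]
top C ztop 0.0465 53 [array([ 498.6723, -293.2356]), array([24.3066, 14.7329]), np.float64(89.4621)]
top rim 409 ((541.090576171875, -20.922943115234375), (139.7569580078125, 131.4161376953125), 80.20932006835938)
top socket 364 [ 0.53895648 -0.01896187  0.02771458] ((539.4146118164062, -19.265914916992188), (56.84418869018555, 67.94863891601562), 79.953125)
top lid 733 [ 0.61731802 -0.03386096  0.1593269 ] [0.17002714 0.6230753 ]
normal [-0.972437    0.16852281  0.16114073]
side A ztop 0.0581 112 [array([ 562.9471, -240.5371]), array([23.5564, 32.8303]), np.float64(81.9471)]
side B ztop 0.0442 65 [array([ 490.3738, -219.5996]), array([17.6798, 25.5438]), np.float64(56.0327)]
side C ztop 0.0443 76 [array([ 497.9909, -293.5104]), array([26.5448, 16.8499]), np.float64(85.6298)]
side rim 442 ((541.3397827148438, -21.289024353027344), (143.87193298339844, 136.45675659179688), 81.0340576171875)
side socket 293 [ 0.53824436 -0.01542367  0.02621566] ((538.4783325195312, -17.450565338134766), (54.19197463989258, 68.34477996826172), 80.2355728149414)
side lid 830 [ 0.6164991  -0.04765904  0.15705667] [0.14178374 0.62325637]
normal [-0.96535409  0.16479465  0.20232205]
```

View pics/crop1.png

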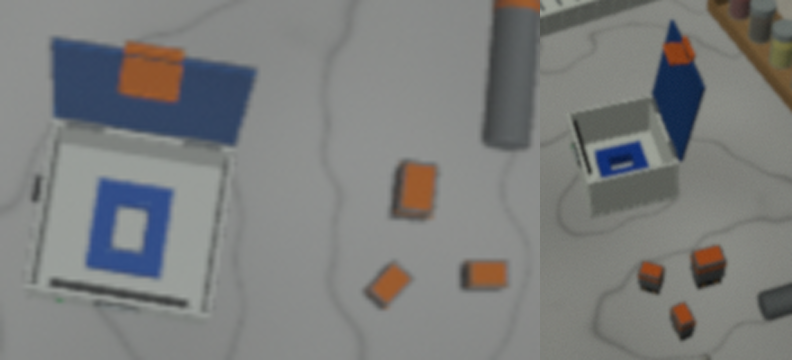

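The crop confirms (415,207) is the largest block (58 mm tall, against about 45 mm for the others). Box and battery both have a yaw of about -9.5°. Next I compute the approach.

```bash
cat >> h.py <<'E'
from scipy.spatial.transform import Rotation as Rot
def go(target,yaw=None,tilt=None):
    """shift (mm) and rotvec in current tool axes to reach target, tool down, tool y at world yaw (deg)"""
    s=observe();w,x,y,z=s['ee_rot'];r=Rot.from_quat([x,y,z,w]);t=r.inv().apply(np.array(target)-s['tcp_pos'])*1000
    print('t',round(s['clock'],2),'tcp',s['tcp_pos'].round(4),'F',s['contact_force'].round(1),'open',round(s['opening'],3),'grip',round(s['grip_force'],1))
    print('shift mm',t.round(1))
    if yaw is not None:
        a=np.radians(yaw);ty=np.array([np.cos(a),np.sin(a),0]);tz=np.array([0,0,-1.]);tx=np.cross(ty,tz)
        q=Rot.from_matrix(np.c_[tx,ty,tz]); print('turn',(r.inv()*q).as_rotvec().round(4))
E
python3 -c "
from h import *
go([.563,-.241,.13],80.5)"
```

```text
t 1.4 tcp [0.2598 0.5684 0.2313] F [-0.4  0.2 -0.6] open 0.999 grip 0.0
shift mm [-612.3 -610.1  101.3]
turn [-0.    -0.    -0.263]
```

Call:
jog_arm(
  plan=[
    {"x": -30,"y": -30,"z": 0,"az": -0.05},
    {"x": -60,"y": -60,"z": 0,"az": -0.1},
    {"x": -90,"y": -90,"z": 0,"az": -0.15},
    {"x": -118,"y": -118,"z": 0,"az": -0.2},
    {"x": -146,"y": -146,"z": 0,"az": -0.263},
    {"x": -174,"y": -174,"z": 0,"az": -0.263},
    {"x": -202,"y": -202,"z": 0,"az": -0.263},
    {"x": -230,"y": -230,"z": 0,"az": -0.263},
    {"x": -258,"y": -258,"z": 0,"az": -0.263},
    {"x": -286,"y": -286,"z": 0,"az": -0.263},
  ],
)

```text
schema error: expected keys x, y, z, ax, ay, az
```

```bash
python3 -c "
from h import *
go([.563,-.241,.13],80.5)"
```

```text
t 1.4 tcp [0.2598 0.5684 0.2313] F [-0.4  0.2 -0.6] open 0.999 grip 0.0
shift mm [-612.3 -610.1  101.3]
turn [-0.    -0.    -0.263]
```

Call:
jog_arm(
  plan=[
    {"x": -28,"y": -28,"z": 0,"ax": 0,"ay": 0,"az": -0.05},
    {"x": -56,"y": -56,"z": 0,"ax": 0,"ay": 0,"az": -0.1},
    {"x": -84,"y": -84,"z": 0,"ax": 0,"ay": 0,"az": -0.15},
    {"x": -112,"y": -112,"z": 0,"ax": 0,"ay": 0,"az": -0.2},
    {"x": -140,"y": -140,"z": 0,"ax": 0,"ay": 0,"az": -0.263},
    {"x": -168,"y": -168,"z": 0,"ax": 0,"ay": 0,"az": -0.263},
    {"x": -196,"y": -196,"z": 0,"ax": 0,"ay": 0,"az": -0.263},
    {"x": -224,"y": -224,"z": 0,"ax": 0,"ay": 0,"az": -0.263},
    {"x": -252,"y": -252,"z": 0,"ax": 0,"ay": 0,"az": -0.263},
    {"x": -280,"y": -280,"z": 0,"ax": 0,"ay": 0,"az": -0.263},
  ],
)

```text
clock: 2.23
tcp_pos: [0.3985, 0.1956, 0.2317]
ee_rot: [0.0, 0.083, 0.997, 0.0]
contact_force: [0.7, 1.3, 0.0]
opening: 1.001
grip_force: 0.0
```

```bash
python3 -c "
from h import *
go([.563,-.241,.2],80.5)"
```

```text
t 2.23 tcp [0.3985 0.1956 0.2317] F [0.7 1.3 0. ] open 1.001 grip 0.0
shift mm [-234.1 -403.6   31.7]
turn [0.0004 0.001  0.0004]
```

Call:
jog_arm(
  plan=[
    {"x": -16,"y": -28,"z": 0,"ax": 0,"ay": 0,"az": 0},
    {"x": -32,"y": -56,"z": 0,"ax": 0,"ay": 0,"az": 0},
    {"x": -48,"y": -84,"z": 0,"ax": 0,"ay": 0,"az": 0},
    {"x": -64,"y": -112,"z": 0,"ax": 0,"ay": 0,"az": 0},
    {"x": -80,"y": -140,"z": 0,"ax": 0,"ay": 0,"az": 0},
    {"x": -96,"y": -168,"z": 0,"ax": 0,"ay": 0,"az": 0},
    {"x": -112,"y": -196,"z": 0,"ax": 0,"ay": 0,"az": 0},
    {"x": -128,"y": -224,"z": 0,"ax": 0,"ay": 0,"az": 0},
    {"x": -144,"y": -252,"z": 0,"ax": 0,"ay": 0,"az": 0},
    {"x": -160,"y": -280,"z": 0,"ax": 0,"ay": 0,"az": 0},
  ],
)

```text
clock: 3.07
tcp_pos: [0.51, -0.1069, 0.2315]
ee_rot: [0.0, 0.083, 0.997, -0.0]
contact_force: [1.1, -0.4, -0.1]
opening: 0.998
grip_force: 0.0
```

```bash
python3 -c "
from h import *
go([.563,-.241,.12],80.5)"
```

```text
t 3.07 tcp [ 0.51   -0.1069  0.2315] F [ 1.1 -0.4 -0.1] open 0.998 grip 0.0
shift mm [ -74.4 -123.5  111.5]
turn [ 0.      0.0004 -0.0003]
```

Call:
jog_arm(
  plan=[
    {"x": -12,"y": -20,"z": 12,"ax": 0,"ay": 0,"az": 0},
    {"x": -24,"y": -40,"z": 28,"ax": 0,"ay": 0,"az": 0},
    {"x": -36,"y": -60,"z": 44,"ax": 0,"ay": 0,"az": 0},
    {"x": -48,"y": -80,"z": 60,"ax": 0,"ay": 0,"az": 0},
    {"x": -60,"y": -100,"z": 76,"ax": 0,"ay": 0,"az": 0},
    {"x": -70,"y": -116,"z": 92,"ax": 0,"ay": 0,"az": 0},
    {"x": -74,"y": -122,"z": 104,"ax": 0,"ay": 0,"az": 0},
    {"x": -74,"y": -123,"z": 111,"ax": 0,"ay": 0,"az": 0},
    {"x": -74,"y": -123,"z": 111,"ax": 0,"ay": 0,"az": 0},
    {"x": -74,"y": -123,"z": 111,"ax": 0,"ay": 0,"az": 0},
  ],
)

```text
clock: 3.9
tcp_pos: [0.5616, -0.2373, 0.1201]
ee_rot: [-0.001, 0.083, 0.997, 0.001]
contact_force: [-0.4, -0.2, -0.1]
opening: 1.001
grip_force: 0.0
```

```bash
python3 - <<'E'
from h import *
go([.563,-.241,.026],80.5)
p=vision.camera('side')
for q in('landmark_of','search_frame'):
    for r in getattr(vision,q)('battery',p)[:4]: print(q,np.round(r['xyz'],4),round(r['score'],2))
a=p['color'][200:340,270:450];cv2.imwrite('pics/s2.png',cv2.resize(a,None,fx=4,fy=4,interpolation=cv2.INTER_CUBIC))
E
```

```text
t 3.9 tcp [ 0.5616 -0.2373  0.1201] F [-0.4 -0.2 -0.1] open 1.001 grip 0.0
shift mm [-2.2 -3.5 94.1]
turn [ 0.0011 -0.0019  0.0006]
landmark_of [ 0.5683 -0.2403 -0.0014] 0.77
landmark_of [ 0.493  -0.2186  0.0023] 0.65
landmark_of [ 0.4975 -0.2915 -0.0008] 0.55
search_frame [ 0.4898 -0.2228  0.0414] 0.77
search_frame [ 0.5598 -0.2515  0.0513] 0.69
search_frame [ 0.4954 -0.2979  0.0418] 0.57
```

View pics/s2.png

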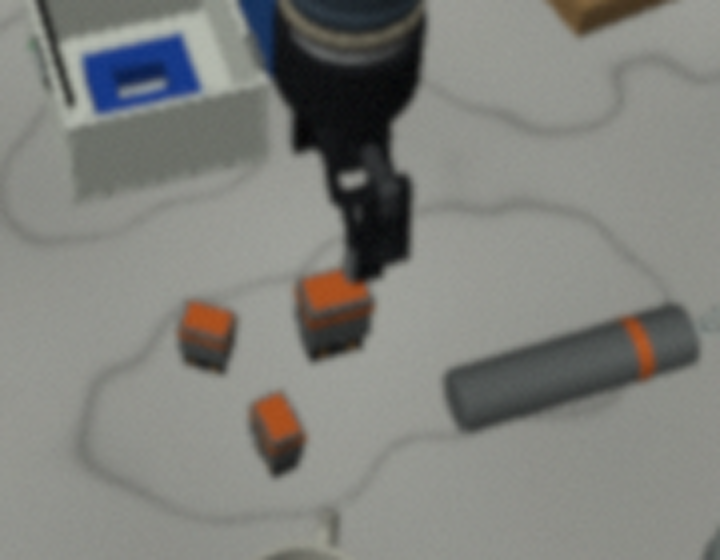

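The side view shows the gripper above the large block (crop 335,310), clear of the small ones. I'll descend.

Call:
jog_arm(
  plan=[
    {"x": -2,"y": -3,"z": 12,"ax": 0,"ay": 0,"az": 0},
    {"x": -2,"y": -3,"z": 24,"ax": 0,"ay": 0,"az": 0},
    {"x": -2,"y": -3,"z": 36,"ax": 0,"ay": 0,"az": 0},
    {"x": -2,"y": -3,"z": 48,"ax": 0,"ay": 0,"az": 0},
    {"x": -2,"y": -3,"z": 60,"ax": 0,"ay": 0,"az": 0},
    {"x": -2,"y": -3,"z": 72,"ax": 0,"ay": 0,"az": 0},
    {"x": -2,"y": -3,"z": 82,"ax": 0,"ay": 0,"az": 0},
    {"x": -2,"y": -3,"z": 90,"ax": 0,"ay": 0,"az": 0},
    {"x": -2,"y": -3,"z": 94,"ax": 0,"ay": 0,"az": 0},
    {"x": -2,"y": -3,"z": 94,"ax": 0,"ay": 0,"az": 0},
  ],
)

```text
clock: 4.88
tcp_pos: [0.5632, -0.2417, 0.025]
ee_rot: [-0.001, 0.083, 0.997, 0.001]
contact_force: [0.4, 0.2, -0.7]
opening: 0.998
grip_force: 0.0
```

```bash
python3 - <<'E'
from h import *
go([.563,-.241,.026],80.5)
E
```

```text
t 4.88 tcp [ 0.5632 -0.2417  0.025 ] F [ 0.4  0.2 -0.7] open 0.998 grip 0.0
shift mm [ 0.3  0.6 -1. ]
turn [ 0.0009 -0.0019 -0.    ]
```

Call:
jog_arm(
  gripper=0,
  plan=[
    {"x": 0,"y": 0,"z": 0,"ax": 0,"ay": 0,"az": 0},
    {"x": 0,"y": 0,"z": 0,"ax": 0,"ay": 0,"az": 0},
    {"x": 0,"y": 0,"z": 0,"ax": 0,"ay": 0,"az": 0},
    {"x": 0,"y": 0,"z": 0,"ax": 0,"ay": 0,"az": 0},
    {"x": 0,"y": 0,"z": 0,"ax": 0,"ay": 0,"az": 0},
    {"x": 0,"y": 0,"z": 0,"ax": 0,"ay": 0,"az": 0},
    {"x": 0,"y": 0,"z": 0,"ax": 0,"ay": 0,"az": 0},
    {"x": 0,"y": 0,"z": 0,"ax": 0,"ay": 0,"az": 0},
    {"x": 0,"y": 0,"z": 0,"ax": 0,"ay": 0,"az": 0},
    {"x": 0,"y": 0,"z": 0,"ax": 0,"ay": 0,"az": 0},
  ],
)

```text
clock: 5.72
tcp_pos: [0.5642, -0.2421, 0.027]
ee_rot: [0.0, 0.083, 0.997, -0.0]
contact_force: [-0.4, 0.9, 5.7]
opening: 0.319
grip_force: 59.8
```

Call:
jog_arm(
  plan=[
    {"x": 0,"y": 0,"z": -10,"ax": 0,"ay": 0,"az": 0},
    {"x": 0,"y": 0,"z": -25,"ax": 0,"ay": 0,"az": 0},
    {"x": 0,"y": 0,"z": -40,"ax": 0,"ay": 0,"az": 0},
    {"x": 0,"y": 0,"z": -55,"ax": 0,"ay": 0,"az": 0},
    {"x": 0,"y": 0,"z": -70,"ax": 0,"ay": 0,"az": 0},
    {"x": 0,"y": 0,"z": -85,"ax": 0,"ay": 0,"az": 0},
    {"x": 0,"y": 0,"z": -100,"ax": 0,"ay": 0,"az": 0},
    {"x": 0,"y": 0,"z": -115,"ax": 0,"ay": 0,"az": 0},
    {"x": 0,"y": 0,"z": -125,"ax": 0,"ay": 0,"az": 0},
    {"x": 0,"y": 0,"z": -125,"ax": 0,"ay": 0,"az": 0},
  ],
)

```text
clock: 6.55
tcp_pos: [0.5648, -0.2428, 0.1535]
ee_rot: [0.002, 0.083, 0.997, -0.001]
contact_force: [1.1, -0.7, -1.5]
opening: 0.317
grip_force: 59.2
```

```bash
python3 - <<'E'
from h import *
go([.5395,-.019,.15],80.3)
p=vision.camera('side')
for q in('landmark_of','search_frame'):
    for r in getattr(vision,q)('battery',p)[:4]: print(q,np.round(r['xyz'],4),round(r['score'],2))
a=p['color'][180:320,270:450];cv2.imwrite('pics/s3.png',cv2.resize(a,None,fx=4,fy=4,interpolation=cv2.INTER_CUBIC))
E
```

```text
t 6.55 tcp [ 0.5648 -0.2428  0.1535] F [ 1.1 -0.7 -1.5] open 0.317 grip 59.2
shift mm [ 61.9 216.6   2.9]
turn [-0.0018  0.0038  0.0035]
landmark_of [ 0.5667 -0.2418  0.1303] 0.76
landmark_of [ 0.4979 -0.2946 -0.0018] 0.71
landmark_of [ 4.976e-01 -2.196e-01  4.000e-04] 0.61
search_frame [ 0.5492 -0.2495  0.1642] 0.79
search_frame [ 0.4921 -0.2246  0.0414] 0.75
search_frame [ 0.6189 -0.0362  0.1168] 0.65
search_frame [ 0.497  -0.2982  0.0409] 0.55
```

View pics/s3.png

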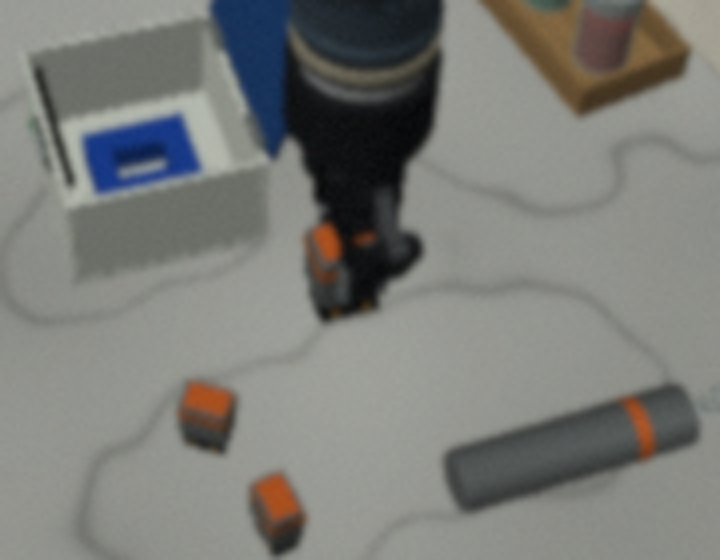

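The battery is held upright in the gripper, at crop (335,270). Next I move over the socket, to TCP target (0.5405, -0.0207). That offset lets the camera bias cancel out.

```bash
python3 - <<'E'
from h import *
go([.5405,-.0207,.15],80.2)
E
```

```text
t 6.7 tcp [ 0.5631 -0.2417  0.1506] F [-0.1  0.  -1.5] open 0.318 grip 59.2
shift mm [ 58.8 214.2   0.8]
turn [ 0.0006 -0.0016  0.0052]
```

Call:
jog_arm(
  plan=[
    {"x": 6,"y": 22,"z": 0,"ax": 0,"ay": 0,"az": 0},
    {"x": 12,"y": 44,"z": 0,"ax": 0,"ay": 0,"az": 0},
    {"x": 20,"y": 70,"z": 0,"ax": 0,"ay": 0,"az": 0},
    {"x": 28,"y": 97,"z": 0,"ax": 0,"ay": 0,"az": 0},
    {"x": 36,"y": 124,"z": 0,"ax": 0,"ay": 0,"az": 0},
    {"x": 44,"y": 150,"z": 0,"ax": 0,"ay": 0,"az": 0},
    {"x": 51,"y": 175,"z": 0,"ax": 0,"ay": 0,"az": 0},
    {"x": 57,"y": 197,"z": 0,"ax": 0,"ay": 0,"az": 0},
    {"x": 60,"y": 210,"z": 0,"ax": 0,"ay": 0,"az": 0},
    {"x": 60.5,"y": 214.5,"z": 0,"ax": 0,"ay": 0,"az": 0.004},
  ],
)

```text
clock: 7.53
tcp_pos: [0.5382, -0.0183, 0.1503]
ee_rot: [-0.002, 0.084, 0.996, 0.0]
contact_force: [0.4, -0.3, -1.3]
opening: 0.321
grip_force: 59.5
```

```bash
python3 - <<'E'
from h import *
go([.5405,-.0207,.09],80.2)
E
```

```text
t 7.53 tcp [ 0.5382 -0.0183  0.1503] F [ 0.4 -0.3 -1.3] open 0.321 grip 59.5
shift mm [-2.8 -2.  60.3]
turn [ 0.0005 -0.0031  0.0035]
```

Call:
jog_arm(
  plan=[
    {"x": -0.5,"y": 0,"z": 8,"ax": 0,"ay": 0,"az": 0},
    {"x": -0.5,"y": 0,"z": 16,"ax": 0,"ay": 0,"az": 0},
    {"x": -0.5,"y": 0,"z": 24,"ax": 0,"ay": 0,"az": 0},
    {"x": -0.5,"y": 0,"z": 32,"ax": 0,"ay": 0,"az": 0},
    {"x": -0.5,"y": 0,"z": 40,"ax": 0,"ay": 0,"az": 0},
    {"x": -0.5,"y": 0,"z": 48,"ax": 0,"ay": 0,"az": 0},
    {"x": -0.5,"y": 0,"z": 54,"ax": 0,"ay": 0,"az": 0},
    {"x": -0.5,"y": 0,"z": 60,"ax": 0,"ay": 0,"az": 0},
    {"x": -0.5,"y": 0,"z": 60,"ax": 0,"ay": 0,"az": 0},
    {"x": -0.5,"y": 0,"z": 60,"ax": 0,"ay": 0,"az": 0},
  ],
)

```text
clock: 8.37
tcp_pos: [0.5399, -0.0206, 0.0909]
ee_rot: [-0.0, 0.085, 0.996, 0.0]
contact_force: [0.0, 0.5, -2.2]
opening: 0.314
grip_force: 59.5
```

```bash
python3 - <<'E'
from h import *
p=vision.camera('side');t=vision.camera('top')
go([.5393,-.0199,.054],80.2)
for n,c in(('s',p),('t',t)):
  for q in('battery','socket_mouth','lid_hinge'):
    for r in vision.landmark_of(q,c)[:1]: print(n,q,np.round(r['xyz'],4),round(r['score'],2))
a=cv2.resize(p['color'][140:260,260:380],None,fx=4,fy=4,interpolation=cv2.INTER_CUBIC)
b=cv2.resize(t['color'][155:255,290:370],(320,480*5//6),interpolation=cv2.INTER_CUBIC);b=cv2.copyMakeBorder(b,0,480-b.shape[0],0,0,0)
cv2.imwrite('pics/s4.png',np.hstack([a,b]))
E
```

```text
t 8.47 tcp [ 0.5404 -0.0206  0.0916] F [-0.2 -1.2 -2.4] open 0.319 grip 59.5
shift mm [ 1.2  0.5 37.6]
turn [-0.0001  0.0008  0.0013]
s battery [ 0.4968 -0.2204  0.002 ] 0.71
s socket_mouth [ 0.5377 -0.018   0.0278] 0.72
s lid_hinge [ 0.6051 -0.0296  0.0778] 0.79
t battery [ 0.4986 -0.2948  0.0018] 0.6
```

View pics/s4.png

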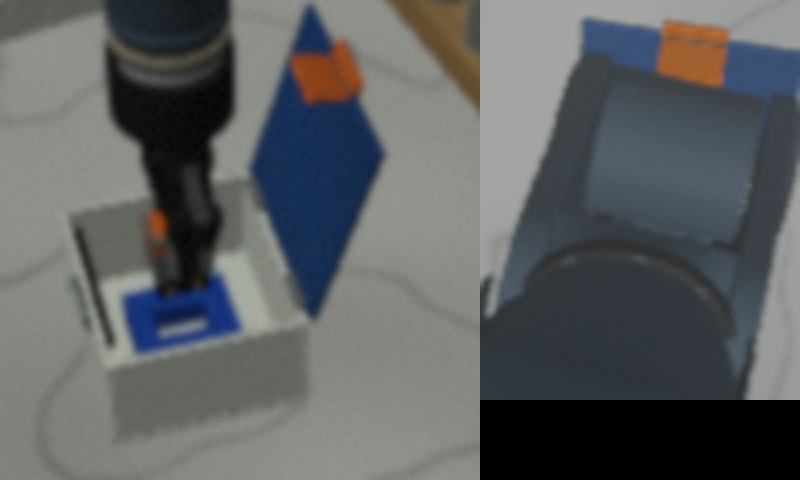

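The side view shows the battery above the blue block, with the hole just in front at crop (180,320), so alignment looks plausible. I'll go down to the chamfer and check forces.

Call:
jog_arm(
  plan=[
    {"x": 0.8,"y": 0.5,"z": 6,"ax": 0,"ay": 0,"az": 0},
    {"x": 0.8,"y": 0.5,"z": 12,"ax": 0,"ay": 0,"az": 0},
    {"x": 0.8,"y": 0.5,"z": 18,"ax": 0,"ay": 0,"az": 0},
    {"x": 0.8,"y": 0.5,"z": 24,"ax": 0,"ay": 0,"az": 0},
    {"x": 0.8,"y": 0.5,"z": 30,"ax": 0,"ay": 0,"az": 0},
    {"x": 0.8,"y": 0.5,"z": 34,"ax": 0,"ay": 0,"az": 0},
    {"x": 0.8,"y": 0.5,"z": 37,"ax": 0,"ay": 0,"az": 0},
    {"x": 0.8,"y": 0.5,"z": 39,"ax": 0,"ay": 0,"az": 0},
    {"x": 0.8,"y": 0.5,"z": 41,"ax": 0,"ay": 0,"az": 0},
    {"x": 0.8,"y": 0.5,"z": 41,"ax": 0,"ay": 0,"az": 0},
  ],
)

```text
clock: 9.6
tcp_pos: [0.5406, -0.02, 0.0532]
ee_rot: [0.002, 0.085, 0.996, -0.0]
contact_force: [-2.0, 1.2, 20.8]
opening: 0.316
grip_force: 63.3
```

```bash
python3 - <<'E'
from h import *
for i in range(3):
    p=vision.camera('side'); s=observe(); print(s['tcp_pos'].round(4),s['contact_force'].round(1),s['wrist_torque'].round(2))
go([.539,-.0195,.053],80.2)
E
```

```text
[ 0.5406 -0.0201  0.0533] [-2.6  1.1 21.1] [ 0.38  0.87 -0.  ]
[ 0.5406 -0.02    0.0533] [-1.8  1.2 19.9] [ 0.37  0.88 -0.01]
[ 0.5406 -0.0201  0.0534] [-2.6  0.7 21.2] [0.27 0.87 0.  ]
t 9.75 tcp [ 0.5406 -0.0201  0.0534] F [-2.6  0.7 21.2] open 0.32 grip 63.3
shift mm [1.7 0.3 0.3]
turn [-0.      0.0034  0.0012]
```

Call:
jog_arm(
  plan=[
    {"x": 0,"y": 0,"z": -3,"ax": 0,"ay": 0,"az": 0},
    {"x": 0,"y": 0,"z": -4,"ax": 0,"ay": 0,"az": 0},
    {"x": -1,"y": 0,"z": -4,"ax": 0,"ay": 0,"az": 0},
    {"x": -2,"y": 0,"z": -4,"ax": 0,"ay": 0,"az": 0},
    {"x": -2,"y": 0,"z": -4,"ax": 0,"ay": 0,"az": 0},
    {"x": -2,"y": 0,"z": -3,"ax": 0,"ay": 0,"az": 0},
    {"x": -2,"y": 0,"z": -2,"ax": 0,"ay": 0,"az": 0},
    {"x": -2,"y": 0,"z": -1,"ax": 0,"ay": 0,"az": 0},
    {"x": -2,"y": 0,"z": 0,"ax": 0,"ay": 0,"az": 0},
    {"x": -2,"y": 0,"z": 0,"ax": 0,"ay": 0,"az": 0},
  ],
)

```text
clock: 10.58
tcp_pos: [0.5414, -0.0202, 0.0497]
ee_rot: [-0.0, 0.085, 0.996, 0.0]
contact_force: [-0.1, 0.6, -1.4]
opening: 0.319
grip_force: 60.1
```

```bash
python3 - <<'E'
from h import *
s=observe(); print(s['tcp_pos'].round(4),s['contact_force'].round(1),s['wrist_torque'].round(2))
E
```

```text
[ 0.5414 -0.0202  0.0497] [-0.1  0.6 -1.4] [ 0.08 -0.09  0.  ]
```

It's in the hole with no contact force. I'll push it home.

Call:
jog_arm(
  plan=[
    {"x": 0,"y": 0,"z": 2,"ax": 0,"ay": 0,"az": 0},
    {"x": 0,"y": 0,"z": 4,"ax": 0,"ay": 0,"az": 0},
    {"x": 0,"y": 0,"z": 6,"ax": 0,"ay": 0,"az": 0},
    {"x": 0,"y": 0,"z": 8,"ax": 0,"ay": 0,"az": 0},
    {"x": 0,"y": 0,"z": 10,"ax": 0,"ay": 0,"az": 0},
    {"x": 0,"y": 0,"z": 12,"ax": 0,"ay": 0,"az": 0},
    {"x": 0,"y": 0,"z": 14,"ax": 0,"ay": 0,"az": 0},
    {"x": 0,"y": 0,"z": 15,"ax": 0,"ay": 0,"az": 0},
    {"x": 0,"y": 0,"z": 16,"ax": 0,"ay": 0,"az": 0},
    {"x": 0,"y": 0,"z": 16,"ax": 0,"ay": 0,"az": 0},
  ],
)

```text
clock: 11.42
tcp_pos: [0.5413, -0.0202, 0.037]
ee_rot: [0.001, 0.085, 0.996, -0.0]
contact_force: [-3.9, 2.3, 19.3]
opening: 0.317
grip_force: 63.2
```

```bash
python3 - <<'E'
from h import *
s=observe(); print(s['tcp_pos'].round(4),s['contact_force'].round(1),s['wrist_torque'].round(2))
E
```

```text
[ 0.5413 -0.0202  0.037 ] [-3.9  2.3 19.3] [ 0.22  0.45 -0.07]
```

Call:
jog_arm(
  plan=[
    {"x": 0,"y": 0,"z": 1,"ax": 0,"ay": 0,"az": 0},
    {"x": 0,"y": 0,"z": 2,"ax": 0,"ay": 0,"az": 0},
    {"x": 0.5,"y": 0.5,"z": 3,"ax": 0,"ay": 0,"az": 0},
    {"x": 0.5,"y": -0.5,"z": 4,"ax": 0,"ay": 0,"az": 0},
    {"x": -0.5,"y": -0.5,"z": 4,"ax": 0,"ay": 0,"az": 0},
    {"x": -0.5,"y": 0.5,"z": 4,"ax": 0,"ay": 0,"az": 0},
    {"x": 0,"y": 0,"z": 4,"ax": 0,"ay": 0,"az": 0},
    {"x": 0,"y": 0,"z": 4,"ax": 0,"ay": 0,"az": 0},
    {"x": 0,"y": 0,"z": 4,"ax": 0,"ay": 0,"az": 0},
    {"x": 0,"y": 0,"z": 4,"ax": 0,"ay": 0,"az": 0},
  ],
)

```text
clock: 12.25
tcp_pos: [0.5413, -0.0202, 0.0367]
ee_rot: [0.001, 0.085, 0.996, -0.0]
contact_force: [-11.3, 3.5, 47.2]
opening: 0.317
grip_force: 66.7
```

```bash
python3 - <<'E'
from h import *
s=observe(); print(s['tcp_pos'].round(4),s['contact_force'].round(1),s['wrist_torque'].round(2))
E
```

```text
[ 0.5413 -0.0202  0.0367] [-11.3   3.5  47.2] [ 0.33  1.24 -0.06]
```

It's at a hard stop at the expected height. I relax, release, and retreat upward.

Call:
jog_arm(
  plan=[
    {"x": 0,"y": 0,"z": -2,"ax": 0,"ay": 0,"az": 0},
    {"x": 0,"y": 0,"z": -4,"ax": 0,"ay": 0,"az": 0},
    {"x": 0,"y": 0,"z": -6,"ax": 0,"ay": 0,"az": 0},
    {"x": 0,"y": 0,"z": -6,"ax": 0,"ay": 0,"az": 0},
    {"x": 0,"y": 0,"z": -6,"ax": 0,"ay": 0,"az": 0},
    {"x": 0,"y": 0,"z": -6,"ax": 0,"ay": 0,"az": 0},
    {"x": 0,"y": 0,"z": -6,"ax": 0,"ay": 0,"az": 0},
    {"x": 0,"y": 0,"z": -6,"ax": 0,"ay": 0,"az": 0},
    {"x": 0,"y": 0,"z": -6,"ax": 0,"ay": 0,"az": 0},
    {"x": 0,"y": 0,"z": -6,"ax": 0,"ay": 0,"az": 0},
  ],
)

```text
clock: 13.08
tcp_pos: [0.5414, -0.0202, 0.0371]
ee_rot: [0.0, 0.085, 0.996, -0.0]
contact_force: [-2.8, 2.0, 11.3]
opening: 0.318
grip_force: 61.8
```

Call:
jog_arm(
  gripper=0.7,
  plan=[
    {"x": 0,"y": 0,"z": 0,"ax": 0,"ay": 0,"az": 0},
    {"x": 0,"y": 0,"z": 0,"ax": 0,"ay": 0,"az": 0},
    {"x": 0,"y": 0,"z": 0,"ax": 0,"ay": 0,"az": 0},
    {"x": 0,"y": 0,"z": 0,"ax": 0,"ay": 0,"az": 0},
    {"x": 0,"y": 0,"z": 0,"ax": 0,"ay": 0,"az": 0},
    {"x": 0,"y": 0,"z": 0,"ax": 0,"ay": 0,"az": 0},
    {"x": 0,"y": 0,"z": -4,"ax": 0,"ay": 0,"az": 0},
    {"x": 0,"y": 0,"z": -10,"ax": 0,"ay": 0,"az": 0},
    {"x": 0,"y": 0,"z": -18,"ax": 0,"ay": 0,"az": 0},
    {"x": 0,"y": 0,"z": -26,"ax": 0,"ay": 0,"az": 0},
  ],
)

```text
clock: 13.92
tcp_pos: [0.5414, -0.0203, 0.0632]
ee_rot: [0.0, 0.085, 0.996, -0.0]
contact_force: [0.3, 0.2, 0.3]
opening: 0.7
grip_force: 0.0
```

Call:
jog_arm(
  plan=[
    {"x": 0,"y": 0,"z": -15,"ax": 0,"ay": 0,"az": 0},
    {"x": 0,"y": 0,"z": -30,"ax": 0,"ay": 0,"az": 0},
    {"x": 0,"y": 0,"z": -45,"ax": 0,"ay": 0,"az": 0},
    {"x": 0,"y": 0,"z": -60,"ax": 0,"ay": 0,"az": 0},
    {"x": 0,"y": 0,"z": -80,"ax": 0,"ay": 0,"az": 0},
    {"x": 0,"y": 0,"z": -100,"ax": 0,"ay": 0,"az": 0},
    {"x": 0,"y": 0,"z": -125,"ax": 0,"ay": 0,"az": 0},
    {"x": 0,"y": 0,"z": -150,"ax": 0,"ay": 0,"az": 0},
    {"x": 0,"y": 0,"z": -170,"ax": 0,"ay": 0,"az": 0},
    {"x": 0,"y": 0,"z": -190,"ax": 0,"ay": 0,"az": 0},
  ],
)

```text
clock: 14.75
tcp_pos: [0.5412, -0.0202, 0.2548]
ee_rot: [0.001, 0.085, 0.996, -0.0]
contact_force: [0.6, -0.3, -0.9]
opening: 0.701
grip_force: 0.0
```

```bash
python3 - <<'E'
from h import *
p=vision.camera('side');t=vision.camera('top')
go([.5393,-.0199,.25],80.2)
for n,c in(('s',p),('t',t)):
  for q in('battery','lid_press','lid_hinge'):
    for r in vision.landmark_of(q,c)[:3]: print(n,q,np.round(r['xyz'],4),round(r['score'],2))
  X=cloud(c);col=c['color'].astype(int)
  m=(col[...,2]>col[...,0]+50)&(np.hypot(X[...,0]-.54,X[...,1]+.02)<.04)&(X[...,2]<.12)
  print(n,m.sum(),X[m].mean(0) if m.sum() else '', np.percentile(X[m][:,2],90) if m.sum() else '')
a=cv2.resize(p['color'][120:240,260:380],None,fx=4,fy=4,interpolation=cv2.INTER_CUBIC)
cv2.imwrite('pics/s5.png',a)
E
```

```text
t 14.85 tcp [ 0.5435 -0.0207  0.2568] F [ 0.8 -0.4 -0.3] open 0.707 grip 0.0
shift mm [4.3 0.1 6.8]
turn [-0.0007  0.0093  0.0014]
s battery [ 0.499  -0.2914 -0.0019] 0.75
s battery [ 4.978e-01 -2.195e-01  3.000e-04] 0.72
s battery [ 0.5425 -0.0196  0.0119] 0.7
s lid_press [ 0.6488 -0.0341  0.1989] 0.9
s lid_hinge [ 0.6044 -0.0268  0.078 ] 0.76
s 94 [ 0.53836747 -0.02017335  0.06650456] 0.06853401932576668
t battery [ 0.5379 -0.021   0.0097] 0.66
t battery [ 0.4958 -0.296   0.0024] 0.46
t battery [ 0.4891 -0.2193 -0.002 ] 0.39
t 99 [ 0.53906749 -0.02045864  0.0684593 ] 0.07162689319756195
```

View pics/s5.png

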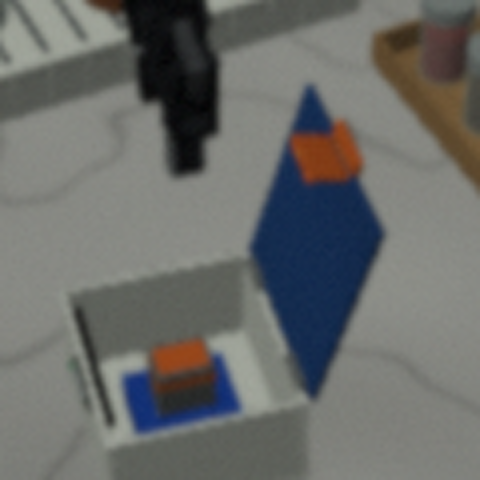

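The battery is home (top at z≈0.0685, expected 0.068) at crop (183,375). Now the lid: I go behind it with the fingers shut.

Call:
jog_arm(
  gripper=0,
  plan=[
    {"x": -10,"y": 0,"z": -5,"ax": 0,"ay": 0,"az": 0},
    {"x": -25,"y": 0,"z": -10,"ax": 0,"ay": 0,"az": 0},
    {"x": -45,"y": 0,"z": -15,"ax": 0,"ay": 0,"az": 0},
    {"x": -65,"y": 0,"z": -15,"ax": 0,"ay": 0,"az": 0},
    {"x": -85,"y": 0,"z": -15,"ax": 0,"ay": 0,"az": 0},
    {"x": -105,"y": 0,"z": -15,"ax": 0,"ay": 0,"az": 0},
    {"x": -125,"y": 0,"z": -15,"ax": 0,"ay": 0,"az": 0},
    {"x": -140,"y": 0,"z": -15,"ax": 0,"ay": 0,"az": 0},
    {"x": -150,"y": 0,"z": -15,"ax": 0,"ay": 0,"az": 0},
    {"x": -152,"y": 0,"z": -15,"ax": 0,"ay": 0,"az": 0},
  ],
)

```text
clock: 15.98
tcp_pos: [0.6922, -0.0464, 0.2652]
ee_rot: [-0.001, 0.085, 0.996, 0.0]
contact_force: [0.3, -0.6, -0.4]
opening: -0.0
grip_force: 0.0
```

```bash
cat >> h.py <<'E'
C0=np.array([.541,-.0205]);bx=np.array([.9855,-.1697]);by=np.array([.1697,.9855])
def bf():
    s=observe();d=s['tcp_pos'][:2]-C0;print('t',round(s['clock'],2),'u,v,z mm',np.round([d@bx*1000,d@by*1000,s['tcp_pos'][2]*1000],1),'F',s['contact_force'].round(1))
def lid(p):
    X=cloud(p);hsv=cv2.cvtColor(p['color'],cv2.COLOR_BGR2HSV)
    b=(hsv[...,0]>100)&(hsv[...,0]<130)&(hsv[...,1]>110)&(X[...,2]>.085)&(np.hypot(X[...,0]-.56,X[...,1]+.02)<.2)
    Q=X[b];u=(Q[:,:2]-C0)@bx-.065;z=Q[:,2]-.083
    r=np.hypot(u,z);k=r>.05;print('lid',k.sum(),'angle',np.median(np.arctan2(z[k],-u[k])) if k.sum() else None,'zmax',Q[:,2].max() if len(Q) else None)
E
python3 - <<'E'
from h import *
p=vision.camera('side');bf();lid(p);go([.679,-.044,.185],80.2)
E
```

```text
t 16.03 u,v,z mm [1.527e+02 2.000e-01 2.654e+02] F [0.1 0.4 0.2]
lid 708 angle 1.8421423111616422 zmax 0.6298152843447703
t 16.03 tcp [ 0.6915 -0.0462  0.2654] F [0.1 0.4 0.2] open -0.0 grip 0.0
shift mm [12.5  0.1 80.4]
turn [ 0.0001 -0.0022  0.001 ]
```

Call:
jog_arm(
  plan=[
    {"x": 0,"y": 0,"z": 8,"ax": 0,"ay": 0,"az": 0},
    {"x": 0,"y": 0,"z": 18,"ax": 0,"ay": 0,"az": 0},
    {"x": 0,"y": 0,"z": 30,"ax": 0,"ay": 0,"az": 0},
    {"x": 0,"y": 0,"z": 42,"ax": 0,"ay": 0,"az": 0},
    {"x": 0,"y": 0,"z": 54,"ax": 0,"ay": 0,"az": 0},
    {"x": 0,"y": 0,"z": 65,"ax": 0,"ay": 0,"az": 0},
    {"x": 0,"y": 0,"z": 74,"ax": 0,"ay": 0,"az": 0},
    {"x": 0,"y": 0,"z": 80,"ax": 0,"ay": 0,"az": 0},
    {"x": 3,"y": 0,"z": 80,"ax": 0,"ay": 0,"az": 0},
    {"x": 8,"y": 0,"z": 80,"ax": 0,"ay": 0,"az": 0},
  ],
)

```text
clock: 16.87
tcp_pos: [0.6833, -0.0447, 0.1869]
ee_rot: [0.0, 0.085, 0.996, -0.0]
contact_force: [0.6, -1.1, 1.2]
opening: -0.002
grip_force: 0.0
```

Call:
jog_arm(
  plan=[
    {"x": 4,"y": 0,"z": 0,"ax": 0,"ay": 0,"az": 0},
    {"x": 8,"y": 0,"z": 0,"ax": 0,"ay": 0,"az": 0},
    {"x": 12,"y": 0,"z": 0,"ax": 0,"ay": 0,"az": 0},
    {"x": 16,"y": 0,"z": 0,"ax": 0,"ay": 0,"az": 0},
    {"x": 20,"y": 0,"z": 0,"ax": 0,"ay": 0,"az": 0},
    {"x": 24,"y": 0,"z": 0,"ax": 0,"ay": 0,"az": 0},
    {"x": 28,"y": 0,"z": 0,"ax": 0,"ay": 0,"az": 0},
    {"x": 32,"y": 0,"z": 0,"ax": 0,"ay": 0,"az": 0},
    {"x": 36,"y": 0,"z": 0,"ax": 0,"ay": 0,"az": 0},
    {"x": 40,"y": 0,"z": 0,"ax": 0,"ay": 0,"az": 0},
  ],
)

```text
clock: 17.7
tcp_pos: [0.6479, -0.0386, 0.1916]
ee_rot: [0.006, 0.085, 0.996, -0.001]
contact_force: [3.5, -0.5, 14.1]
opening: -0.003
grip_force: 0.0
```

```bash
python3 - <<'E'
from h import *
p=vision.camera('side');bf();lid(p)
E
```

```text
t 17.75 u,v,z mm [107.6   0.3 191.8] F [ 2.4 -0.6 13.3]
lid 586 angle 1.7345457444679317 zmax 0.6420976912620222
```

```bash
python3 - <<'E'
from h import *
p=vision.camera('side')
cv2.imwrite('pics/s6.png',cv2.resize(p['color'][90:240,270:400],None,fx=4,fy=4,interpolation=cv2.INTER_CUBIC))
s=observe();print(s['contact_force'].round(1),s['wrist_torque'].round(2))
E
```

```text
[ 2.2  0.2 11.8] [ 0.03 -0.2   0.03]
```

View pics/s6.png

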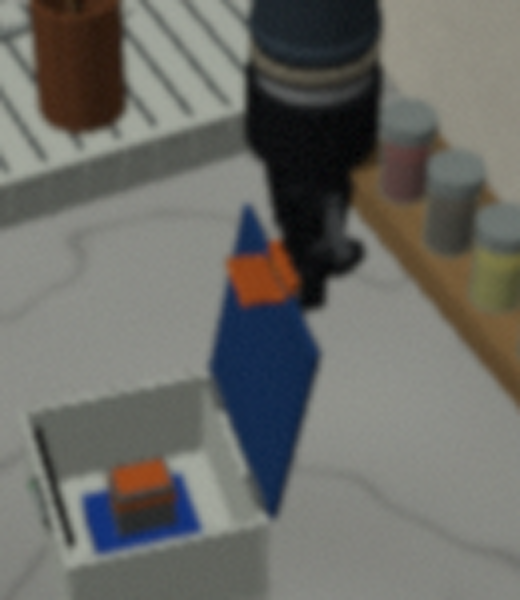

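The image shows the shut-finger linkage at crop (320,240) riding on the lid's top edge. I raise 20 mm and continue pulling with only the fingertips.

Call:
jog_arm(
  plan=[
    {"x": -3,"y": 0,"z": -8,"ax": 0,"ay": 0,"az": 0},
    {"x": -3,"y": 0,"z": -16,"ax": 0,"ay": 0,"az": 0},
    {"x": 0,"y": 0,"z": -21,"ax": 0,"ay": 0,"az": 0},
    {"x": 5,"y": 0,"z": -21,"ax": 0,"ay": 0,"az": 0},
    {"x": 10,"y": 0,"z": -21,"ax": 0,"ay": 0,"az": 0},
    {"x": 15,"y": 0,"z": -21,"ax": 0,"ay": 0,"az": 0},
    {"x": 20,"y": 0,"z": -21,"ax": 0,"ay": 0,"az": 0},
    {"x": 25,"y": 0,"z": -21,"ax": 0,"ay": 0,"az": 0},
    {"x": 30,"y": 0,"z": -21,"ax": 0,"ay": 0,"az": 0},
    {"x": 35,"y": 0,"z": -21,"ax": 0,"ay": 0,"az": 0},
  ],
)

```text
clock: 18.63
tcp_pos: [0.6085, -0.0318, 0.208]
ee_rot: [-0.0, 0.085, 0.996, 0.0]
contact_force: [0.3, 0.8, -0.3]
opening: 0.002
grip_force: 0.1
```

```bash
python3 - <<'E'
from h import *
p=vision.camera('side');bf();lid(p)
E
```

```text
t 18.68 u,v,z mm [ 67.3   0.4 208. ] F [-1.7  0.3 -0.3]
lid 262 angle 1.451776435742683 zmax 0.6403826278227797
```

Call:
jog_arm(
  plan=[
    {"x": 7,"y": 0,"z": 3,"ax": 0,"ay": 0,"az": 0},
    {"x": 14,"y": 0,"z": 6,"ax": 0,"ay": 0,"az": 0},
    {"x": 21,"y": 0,"z": 9,"ax": 0,"ay": 0,"az": 0},
    {"x": 28,"y": 0,"z": 12,"ax": 0,"ay": 0,"az": 0},
    {"x": 35,"y": 0,"z": 15,"ax": 0,"ay": 0,"az": 0},
    {"x": 42,"y": 0,"z": 18,"ax": 0,"ay": 0,"az": 0},
    {"x": 49,"y": 0,"z": 22,"ax": 0,"ay": 0,"az": 0},
    {"x": 56,"y": 0,"z": 26,"ax": 0,"ay": 0,"az": 0},
    {"x": 63,"y": 0,"z": 31,"ax": 0,"ay": 0,"az": 0},
    {"x": 70,"y": 0,"z": 36,"ax": 0,"ay": 0,"az": 0},
  ],
)

```text
clock: 19.52
tcp_pos: [0.5395, -0.02, 0.1718]
ee_rot: [-0.0, 0.085, 0.996, -0.0]
contact_force: [0.1, -0.5, -0.1]
opening: 0.004
grip_force: 0.0
```

```bash
python3 - <<'E'
from h import *
p=vision.camera('side');bf();lid(p)
E
```

```text
t 19.57 u,v,z mm [ -4.1   0.5 170.7] F [-0.9  0.6 -1.4]
lid 503 angle 0.8558547921864043 zmax 0.4675668933413106
```

Call:
jog_arm(
  plan=[
    {"x": 0,"y": 0,"z": -5,"ax": 0,"ay": 0,"az": 0},
    {"x": 0,"y": 0,"z": -10,"ax": 0,"ay": 0,"az": 0},
    {"x": 0,"y": 0,"z": -15,"ax": 0,"ay": 0,"az": 0},
    {"x": 0,"y": 0,"z": -20,"ax": 0,"ay": 0,"az": 0},
    {"x": 0,"y": 0,"z": -25,"ax": 0,"ay": 0,"az": 0},
    {"x": 0,"y": 0,"z": -30,"ax": 0,"ay": 0,"az": 0},
    {"x": 0,"y": 0,"z": -30,"ax": 0,"ay": 0,"az": 0},
    {"x": 0,"y": 0,"z": -30,"ax": 0,"ay": 0,"az": 0},
    {"x": 0,"y": 0,"z": -30,"ax": 0,"ay": 0,"az": 0},
    {"x": 0,"y": 0,"z": -30,"ax": 0,"ay": 0,"az": 0},
  ],
)

```text
clock: 20.4
tcp_pos: [0.5401, -0.0201, 0.2021]
ee_rot: [-0.0, 0.085, 0.996, 0.0]
contact_force: [1.1, 0.1, -0.9]
opening: 0.002
grip_force: 0.0
```

```bash
python3 - <<'E'
from h import *
p=vision.camera('side');bf();lid(p)
E
```

```text
t 20.45 u,v,z mm [ -1.    0.3 202. ] F [-0.1  1.1 -0.5]
lid 1191 angle 0.08901305084021661 zmax 0.6038617429292727
```

The lid has sunk onto the catch (~0.07–0.09). I move above lid_press.

Call:
jog_arm(
  plan=[
    {"x": 8,"y": 0,"z": 5,"ax": 0,"ay": 0,"az": 0},
    {"x": 18,"y": 0,"z": 15,"ax": 0,"ay": 0,"az": 0},
    {"x": 28,"y": 0,"z": 27,"ax": 0,"ay": 0,"az": 0},
    {"x": 38,"y": 0,"z": 39,"ax": 0,"ay": 0,"az": 0},
    {"x": 48,"y": 0,"z": 51,"ax": 0,"ay": 0,"az": 0},
    {"x": 54,"y": 0,"z": 63,"ax": 0,"ay": 0,"az": 0},
    {"x": 57,"y": 0,"z": 75,"ax": 0,"ay": 0,"az": 0},
    {"x": 57,"y": 0,"z": 85,"ax": 0,"ay": 0,"az": 0},
    {"x": 57,"y": 0,"z": 92,"ax": 0,"ay": 0,"az": 0},
    {"x": 57,"y": 0,"z": 97,"ax": 0,"ay": 0,"az": 0},
  ],
)

```text
clock: 21.28
tcp_pos: [0.4833, -0.0103, 0.1044]
ee_rot: [-0.001, 0.085, 0.996, 0.0]
contact_force: [-0.7, 0.0, 0.4]
opening: 0.002
grip_force: 0.0
```

```bash
python3 - <<'E'
from h import *
p=vision.camera('side');bf();lid(p)
E
```

```text
t 21.33 u,v,z mm [-58.7   0.2 103.9] F [-0.1 -0.6 -0.6]
lid 1044 angle 0.09246096898611614 zmax 0.6441980713398933
```

Call:
jog_arm(
  plan=[
    {"x": 0,"y": 0,"z": 2,"ax": 0,"ay": 0,"az": 0},
    {"x": 0,"y": 0,"z": 4,"ax": 0,"ay": 0,"az": 0},
    {"x": 0,"y": 0,"z": 6,"ax": 0,"ay": 0,"az": 0},
    {"x": 0,"y": 0,"z": 7,"ax": 0,"ay": 0,"az": 0},
    {"x": 0,"y": 0,"z": 8,"ax": 0,"ay": 0,"az": 0},
    {"x": 0,"y": 0,"z": 9,"ax": 0,"ay": 0,"az": 0},
    {"x": 0,"y": 0,"z": 10,"ax": 0,"ay": 0,"az": 0},
    {"x": 0,"y": 0,"z": 10.5,"ax": 0,"ay": 0,"az": 0},
    {"x": 0,"y": 0,"z": 11,"ax": 0,"ay": 0,"az": 0},
    {"x": 0,"y": 0,"z": 11,"ax": 0,"ay": 0,"az": 0},
  ],
)

```text
clock: 22.17
tcp_pos: [0.4843, -0.0105, 0.0954]
ee_rot: [0.0, 0.085, 0.996, -0.0]
contact_force: [-2.0, 0.4, 9.9]
opening: -0.001
grip_force: 4.8
```

Call:
jog_arm(
  plan=[
    {"x": 0,"y": 0,"z": 0.3,"ax": 0,"ay": 0,"az": 0},
    {"x": 0,"y": 0,"z": 0.6,"ax": 0,"ay": 0,"az": 0},
    {"x": 0,"y": 0,"z": 0.9,"ax": 0,"ay": 0,"az": 0},
    {"x": 0,"y": 0,"z": 1.2,"ax": 0,"ay": 0,"az": 0},
    {"x": 0,"y": 0,"z": 1.4,"ax": 0,"ay": 0,"az": 0},
    {"x": 0,"y": 0,"z": 1.6,"ax": 0,"ay": 0,"az": 0},
    {"x": 0,"y": 0,"z": 1.6,"ax": 0,"ay": 0,"az": 0},
    {"x": 0,"y": 0,"z": 1.6,"ax": 0,"ay": 0,"az": 0},
    {"x": 0,"y": 0,"z": 1.6,"ax": 0,"ay": 0,"az": 0},
    {"x": 0,"y": 0,"z": 1.6,"ax": 0,"ay": 0,"az": 0},
  ],
)

```text
clock: 23.0
tcp_pos: [0.4842, -0.0105, 0.0944]
ee_rot: [0.0, 0.085, 0.996, -0.0]
contact_force: [-2.7, 1.3, 14.7]
opening: -0.0
grip_force: 7.2
```

Call:
jog_arm(
  plan=[
    {"x": 0,"y": 0,"z": 0.3,"ax": 0,"ay": 0,"az": 0},
    {"x": 0,"y": 0,"z": 0.6,"ax": 0,"ay": 0,"az": 0},
    {"x": 0,"y": 0,"z": 0.9,"ax": 0,"ay": 0,"az": 0},
    {"x": 0,"y": 0,"z": 1.2,"ax": 0,"ay": 0,"az": 0},
    {"x": 0,"y": 0,"z": 1.4,"ax": 0,"ay": 0,"az": 0},
    {"x": 0,"y": 0,"z": 1.6,"ax": 0,"ay": 0,"az": 0},
    {"x": 0,"y": 0,"z": 1.6,"ax": 0,"ay": 0,"az": 0},
    {"x": 0,"y": 0,"z": 1.6,"ax": 0,"ay": 0,"az": 0},
    {"x": 0,"y": 0,"z": 1.6,"ax": 0,"ay": 0,"az": 0},
    {"x": 0,"y": 0,"z": 1.6,"ax": 0,"ay": 0,"az": 0},
  ],
)

```text
clock: 23.83
tcp_pos: [0.4839, -0.0104, 0.0918]
ee_rot: [-0.0, 0.085, 0.996, -0.0]
contact_force: [-2.0, 0.5, 7.4]
opening: 0.003
grip_force: 3.4
```

The force dropped, so it's going past the catch. I follow it down to the seal.

Call:
jog_arm(
  plan=[
    {"x": 0,"y": 0,"z": 0.6,"ax": 0,"ay": 0,"az": 0},
    {"x": 0,"y": 0,"z": 1.2,"ax": 0,"ay": 0,"az": 0},
    {"x": 0,"y": 0,"z": 1.8,"ax": 0,"ay": 0,"az": 0},
    {"x": 0,"y": 0,"z": 2.4,"ax": 0,"ay": 0,"az": 0},
    {"x": 0,"y": 0,"z": 3,"ax": 0,"ay": 0,"az": 0},
    {"x": 0,"y": 0,"z": 3.6,"ax": 0,"ay": 0,"az": 0},
    {"x": 0,"y": 0,"z": 4.2,"ax": 0,"ay": 0,"az": 0},
    {"x": 0,"y": 0,"z": 4.2,"ax": 0,"ay": 0,"az": 0},
    {"x": 0,"y": 0,"z": 4.2,"ax": 0,"ay": 0,"az": 0},
    {"x": 0,"y": 0,"z": 4.2,"ax": 0,"ay": 0,"az": 0},
  ],
)

```text
clock: 24.67
tcp_pos: [0.4842, -0.0105, 0.0868]
ee_rot: [-0.0, 0.085, 0.996, 0.0]
contact_force: [0.7, 0.8, 0.4]
opening: 0.004
grip_force: 0.0
```

Call:
jog_arm(
  plan=[
    {"x": 0,"y": 0,"z": 0.4,"ax": 0,"ay": 0,"az": 0},
    {"x": 0,"y": 0,"z": 0.8,"ax": 0,"ay": 0,"az": 0},
    {"x": 0,"y": 0,"z": 1.2,"ax": 0,"ay": 0,"az": 0},
    {"x": 0,"y": 0,"z": 1.6,"ax": 0,"ay": 0,"az": 0},
    {"x": 0,"y": 0,"z": 2,"ax": 0,"ay": 0,"az": 0},
    {"x": 0,"y": 0,"z": 2,"ax": 0,"ay": 0,"az": 0},
    {"x": 0,"y": 0,"z": 2,"ax": 0,"ay": 0,"az": 0},
    {"x": 0,"y": 0,"z": 2,"ax": 0,"ay": 0,"az": 0},
    {"x": 0,"y": 0,"z": 2,"ax": 0,"ay": 0,"az": 0},
    {"x": 0,"y": 0,"z": 2,"ax": 0,"ay": 0,"az": 0},
  ],
)

```text
clock: 25.5
tcp_pos: [0.4842, -0.0105, 0.0855]
ee_rot: [0.0, 0.085, 0.996, -0.0]
contact_force: [-0.9, 1.2, 6.4]
opening: 0.0
grip_force: 3.4
```

Call:
jog_arm(
  plan=[
    {"x": 0,"y": 0,"z": 0.5,"ax": 0,"ay": 0,"az": 0},
    {"x": 0,"y": 0,"z": 1,"ax": 0,"ay": 0,"az": 0},
    {"x": 0,"y": 0,"z": 1.4,"ax": 0,"ay": 0,"az": 0},
    {"x": 0,"y": 0,"z": 1.4,"ax": 0,"ay": 0,"az": 0},
    {"x": 0,"y": 0,"z": 1.4,"ax": 0,"ay": 0,"az": 0},
    {"x": 0,"y": 0,"z": 1.4,"ax": 0,"ay": 0,"az": 0},
    {"x": 0,"y": 0,"z": 1.4,"ax": 0,"ay": 0,"az": 0},
    {"x": 0,"y": 0,"z": 1.4,"ax": 0,"ay": 0,"az": 0},
    {"x": 0,"y": 0,"z": 1.4,"ax": 0,"ay": 0,"az": 0},
    {"x": 0,"y": 0,"z": 1.4,"ax": 0,"ay": 0,"az": 0},
  ],
)

```text
clock: 26.33
tcp_pos: [0.4842, -0.0105, 0.0847]
ee_rot: [0.0, 0.085, 0.996, -0.0]
contact_force: [-2.7, -0.3, 12.6]
opening: 0.003
grip_force: 6.2
```

Call:
jog_arm(
  plan=[
    {"x": 0,"y": 0,"z": -5,"ax": 0,"ay": 0,"az": 0},
    {"x": 0,"y": 0,"z": -15,"ax": 0,"ay": 0,"az": 0},
    {"x": 0,"y": 0,"z": -30,"ax": 0,"ay": 0,"az": 0},
    {"x": 0,"y": 0,"z": -45,"ax": 0,"ay": 0,"az": 0},
    {"x": 0,"y": 0,"z": -60,"ax": 0,"ay": 0,"az": 0},
    {"x": 0,"y": 0,"z": -75,"ax": 0,"ay": 0,"az": 0},
    {"x": 0,"y": 0,"z": -90,"ax": 0,"ay": 0,"az": 0},
    {"x": 0,"y": 0,"z": -100,"ax": 0,"ay": 0,"az": 0},
    {"x": 0,"y": 0,"z": -100,"ax": 0,"ay": 0,"az": 0},
    {"x": 0,"y": 0,"z": -100,"ax": 0,"ay": 0,"az": 0},
  ],
)

```text
clock: 27.17
tcp_pos: [0.4843, -0.0105, 0.1837]
ee_rot: [0.001, 0.085, 0.996, -0.0]
contact_force: [0.1, -0.1, 0.1]
opening: 0.002
grip_force: 0.0
```

```bash
python3 - <<'E'
from h import *
p=vision.camera('side');bf()
for r in vision.landmark_of('lid_press',p)[:1]: print(r)
X=cloud(p);hsv=cv2.cvtColor(p['color'],cv2.COLOR_BGR2HSV)
b=(hsv[...,0]>100)&(hsv[...,0]<130)&(hsv[...,1]>110)&(abs(X[...,2]-.09)<.02)
Q=X[b];d=(Q[:,:2]-C0);k=(abs(d@bx)<.09)&(abs(d@by)<.08);u=(d@bx)[k];print(k.sum(),np.polyfit(u,Q[k][:,2],1))
cv2.imwrite('pics/s7.png',cv2.resize(p['color'][120:260,250:390],None,fx=4,fy=4,interpolation=cv2.INTER_CUBIC))
E
```

```text
t 27.22 u,v,z mm [-58.1   0.2 183.1] F [-0.1 -0.1 -0.5]
{'xyz': [0.4876, -0.0088, 0.0888], 'score': 0.69}
1791 [-0.00168902  0.08490248]
```

View pics/s7.png

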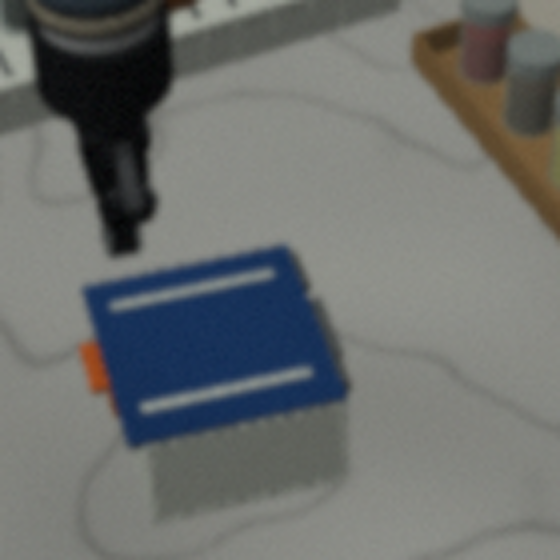

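The lid is flush: its measured slope is 0.002 rad, and it stays shut with the arm clear. Handing in.

```bash
python3 -c "
from h import *
print(ticket.job_done())"
```

```text
the job is handed in; nothing more can be done
None
```

The largest battery is fully home in the socket and the lid is pressed past its catch, staying flush shut on its own; I handed the job in at about 27 s and have no verdict back.

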